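Pack the shaft-drive kit into the dispatch box

TASK

Finish packing the shaft-drive kit into the wooden box: the coupling half is already in its corner, one pillow-block bearing has been dropped in askew and is in the way, and the other pillow block, the square flange bearing and the gear are still on the rubber mat. The five parts only just fit side by side; at the end each must sit base down and flat on the floor of the box, none propped on another part or on the rim. Lower the parts right down before letting go, do not drop them in, and leave the grease tin, the oiler and the spanner where they are.

Things in the scene. Friction and masses are not known exactly. Their poses are not given: they have to be found in the camera images.
- box: open wooden box, fixed, outside 286 (own x) x 156 (own y) x 60 high, walls and floor 10 thick: inside 266 x 136, 50 deep. Origin: centre of its underside (the inner floor is 10 above it), x along the long side, z up. Stands left or right of the robot's middle line (the mat with the parts is on the other side), turned any way
- pillow_a: grey pillow-block bearing, 0.65 kg: foot 127 (own x) x 40 (own y) x 14 high; mid housing 60 in x, 36 in y, straight-sided to 35 up, then round (radius 30 about the bore, which runs along y), top at 65. Grip the 60 mm, fingers over its own low lugs (33 long each). Origin: centre of underside, z up. Starts on a flat rubber mat (310 x 300 x 3 mm)
- pillow_b: grey pillow-block bearing, 0.65 kg: foot 127 (own x) x 40 (own y) x 14 high; mid housing 60 in x, 36 in y, straight-sided to 35 up, then round (radius 30 about the bore, which runs along y), top at 65. Grip the 60 mm, fingers over its own low lugs (33 long each). Origin: centre of underside, z up. Starts askew on the box floor, on its long middle line, away from the coupling
- flange: square flange bearing, grey cast housing, about 0.7 kg: square plate 86 x 86 x 14 with its sides along own x and y, a round boss of diameter 46 on its middle, top at 40 above the underside. Origin: centre of the underside, z up. Starts on the rubber mat
- gear: steel spur gear lying flat with its hub up, about 0.75 kg: toothed disc of outside diameter 82 and 16 thick, hub of diameter 42 on its middle, top at 45 above the underside. Origin: centre of the underside, z up. Starts on the rubber mat
- coupling: steel flange-coupling half standing on its flange, about 0.7 kg: round flange of diameter 80 and 14 thick, hub of diameter 38 on its middle, top at 60 above the underside. Origin: centre of the underside, z up. Starts already packed: flat on the box floor in one corner, 1 to 7 mm clear of the two walls there
- oiler: white plastic oil bottle with a red cap and spout, diameter 60, 150 high, standing between the box and the mat near the robot's middle line; to be left alone. Origin: centre of its underside
- tin: round grease tin with a lid, not part of the kit, diameter 77, 48 high, standing on the mat among the parts; to be left alone. Origin: centre of its underside
- spanner: steel spanner 190 long lying on the bench beyond the box and the mat; to be left alone. Origin on its underside at mid length, x along it
There are look-alikes about, which are no part of the job. What is shaped like the pillow_b but blue, purple or turquoise is not meant.

How it is judged:
By the outcome, as a careful person would: the job done as asked, in the order asked, and still so for the second after the job is handed in, with the robot touching nothing.
It also fails if it takes over 72 s, if anything falls off the work surface, if the arm or the gripper's body presses on something with over 40 N, if the wrist force passes 120 N, or if a joint passes its speed limit or range.

ROBOT

A 6-joint arm with a two-finger parallel gripper is mounted at the origin on the work surface. World frame = base frame: x ahead of the robot, y to its left, z up, the work surface at z = 0. Lengths are in m, angles in rad, forces in N, time in s.
With the tool pointing down it reaches from about 0.3 to 0.775 m from the base axis. Payload 14.6 kg.
Tool frame: the origin (TCP) lies between the finger pads; the fingertips stand 25 mm ahead of it and the grasp point (between the pads) lies 6 mm ahead of it (robot.nose_length is the distance from the TCP to the fingertips, in m); z points along the fingers, x is the direction in which the jaws open and shut, and the axes are right-handed (so a half turn about z gives the same grasp; the last joint's range is limited). The gripper opens to 94 mm and grips with 3 to 60 N. Pads are 16 mm wide; open, the fingers measure 119 mm over their backs; the gripper's body (75 mm by 177 mm) begins 78 mm behind the grasp point.
Start: joints at [-1.314, 0.3, 1.521, -0, 1.321, -0.067], TCP at [0.175, -0.521, 0.23] pointing down, gripper open.
Joint ranges: [-3.03, 3.03], [-0.79, 2.21], [0.23, 2.52], [-1.04, 4.18], [0, 3.07], [-2.55, 2.55]. Speed limits (rad/s): [2.22, 2.22, 2.57, 3.14, 3.14, 3.14].

INTERFACE

Orientations are given as a unit quaternion [x, y, z, w].
In Python, from bench import robot gives the robot as it stands.
- The arm moves only by the tool play_rows, never from a script. Its argument "plan" is a list of rows, each an object of numbers: "jaw": the finger opening in mm, from 0 to 94; "tx", "ty", "tz": the shift along the tool's x, y, z in mm; "yaw": the turn about the tool's z in degrees. In form: [{"jaw": .., "tx": .., "ty": .., "tz": .., "yaw": ..}, ...]. A call has 1 to 10 rows; each row is the pose to reach, as a shift and turn from the pose commanded when the call began, along the tool's axes at that moment; what a row does not reach only later rows make up. A row lasts 1/10 s, in which the tool goes at most 50 mm and 8.59 degrees, less where a joint would pass 70% of its speed; a pose out of reach is approached as far as the arm can. A call with a gripper value outside its range is refused whole. The fingers move at their own pace and stop on an object; the grip force is fixed at half the most. Time passes only in rows, so rows that repeat a pose let the fingers close. It gives the time, the measured TCP pose, the force and the opening at its end, in the units of the state.
- robot.state(): the state, without advancing time (a new reading comes with each control period).
- robot.read_camera(name): name is "scene" or "top" or "wrist"; returns the picture (420x560x3 uint8, red, green, blue); there is no depth.
- robot.camera_model(name): a dict with "fx", "fy", "cx", "cy" (pixels), "world_from_camera" (4x4, takes a point from camera to world coordinates). Camera axes: x right, y down, z forward; pixel columns grow to the right and rows downward; lengths in m; the calibration is good to about 2 mm. A picture is of the moment at which its call begins: read the wrist's pose just before it. camera_model takes no time and is no camera call; for the wrist camera it gives the pose at the moment of the call.
- robot.close_job(): hands the job in, once; it reports no verdict.
The state is a dict: "clock": time; "joint_pos": joint angles; "joint_vel": joint speeds; "tau": joint torques, N m; "ee_pos": TCP position; "ee_rot": TCP orientation; "force": force on the tool from outside, world axes, zero at the start; "torque": the same for the moment, N m; "gripper_width": finger opening in m.
Only numpy, scipy, OpenCV 4.12 (cv2) and the standard library are available. Lean on these libraries where they do the work, as an engineer would, in place of code of your own. Each camera call takes 0.05 s, during which the arm holds its last target. There are 200 camera calls.

## Working session

There is one attempt and no reset: what is moved stays moved. The work goes in short steps, Python scripts to look and compute and a tool call to move; the robot and the scene stay as the last step left them, time stands still between calls to the robot, and variables do not carry over. Pictures are saved under pics/ and viewed, about 8 in all and at most 12, crops included, and the job is handed in when it is done.

Besides the shell and the picture viewer there is one more tool, called after "Request:" as a command line: name --argument value ..., lists and objects as JSON in quotes. play_rows: Moves the arm, as the interface text tells. Its arguments: {"type":"object","properties":{"plan":{"type":"array","items":{"type":"object","properties":{"jaw":{"type":"number"},"tx":{"type":"number"},"ty":{"type":"number"},"tz":{"type":"number"},"yaw":{"type":"number"}}}}},"required":["plan"]}

```bash
mkdir -p pics; ls
python3 - <<'E'
from bench import robot
import cv2,numpy as np
print(robot.state())
for n in("top","scene"):
    im=robot.read_camera(n); cv2.imwrite(f"pics/{n}0.png",cv2.resize(im[:,:,::-1],(800,600),interpolation=cv2.INTER_CUBIC))
    cv2.imwrite(f"pics/{n}0_raw.png",im[:,:,::-1])
    m=robot.camera_model(n);print(n,m)
E
```

```text
pics
{'clock': 0.0, 'joint_pos': array([-1.31358912e+00,  3.00505552e-01,  1.52157170e+00,  4.78486273e-06,
        1.32068493e+00, -6.65744253e-02]), 'joint_vel': array([-0.00037059, -0.00158118, -0.00082532,  0.00139048, -0.00153425,
       -0.0011706 ]), 'tau': array([-6.50668153e-04, -5.31811702e+01, -3.52733696e+01,  7.07679545e-02,
        2.44206889e-02, -4.83006556e-05]), 'ee_pos': array([ 0.17493858, -0.52119807,  0.22987138]), 'ee_rot': array([ 8.11835077e-01, -5.83886518e-01, -4.49490429e-04, -3.74047745e-04]), 'force': array([-0.3497066 ,  0.2474748 , -0.35345616]), 'torque': array([ 0.01999562,  0.00481263, -0.01872252]), 'gripper_width': 0.09428536500470557}
top {'fx': 384.079895901894, 'fy': 384.079895901894, 'cx': 274.1767230747899, 'cy': 206.87562300164464, 'world_from_camera': array([[-1.35395967e-03, -9.83115923e-01,  1.82978818e-01,
         4.23999004e-01],
       [-9.99986610e-01,  4.17180856e-04, -5.15799809e-03,
         9.55534270e-02],
       [ 4.99457480e-03, -1.82983352e-01, -9.83103325e-01,
         1.06693251e+00],
       [ 0.00000000e+00,  0.00000000e+00,  0.00000000e+00,
         1.00000000e+00]])}
scene {'fx': 515.8594111979146, 'fy': 515.8594111979146, 'cx': 286.65773094199255, 'cy': 207.71482168468626, 'world_from_camera': array([[ 5.23965967e-01,  5.44362975e-01, -6.55079093e-01,
         1.50475339e+00],
       [ 8.51738932e-01, -3.35486784e-01,  4.02479079e-01,
        -4.61020128e-01],
       [-6.75669646e-04, -7.68841707e-01, -6.39438796e-01,
         8.96115224e-01],
       [ 0.00000000e+00,  0.00000000e+00,  0.00000000e+00,
         1.00000000e+00]])}
```

View pics/top0.png

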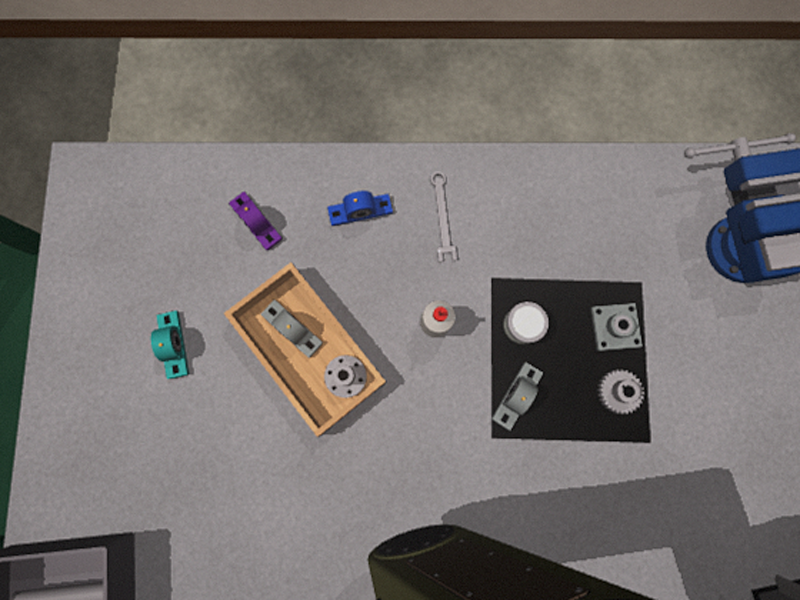

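View pics/scene0.png

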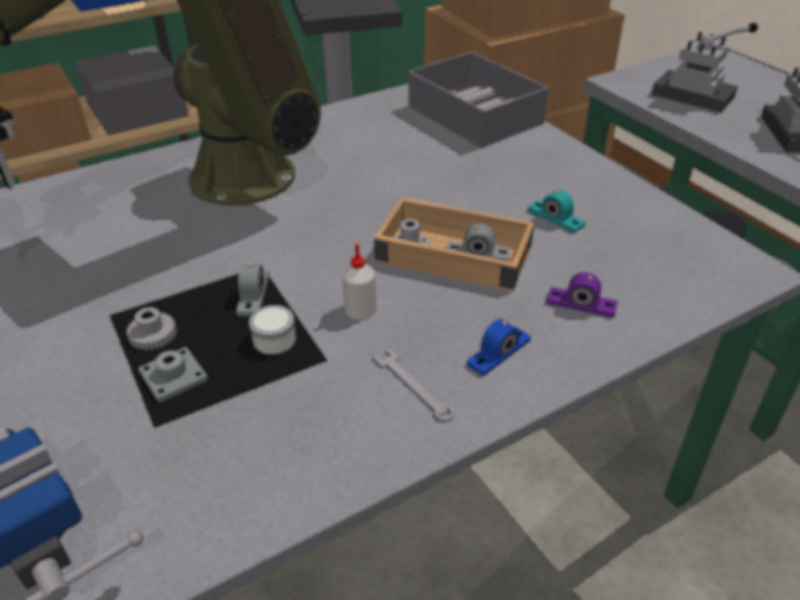

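The only grey pillow blocks are at (517,397) on the mat, which is pillow_a, and at (292,328) in the box, which is pillow_b. The blue (360,207), purple (256,220) and turquoise (170,344) ones are decoys. On the mat are the flange (618,327), gear (621,391) and tin (527,323). The coupling is at (346,377) in the box's lower-right corner, and the oiler is at (438,318).

```bash
cat > h.py <<'E'
from bench import robot
import numpy as np, cv2
def ray(m,u,v,z):
    T=m["world_from_camera"]; d=T[:3,:3]@np.array([(u-m["cx"])/m["fx"],(v-m["cy"])/m["fy"],1]); o=T[:3,3]
    return o+d*(z-o[2])/d[2]
def proj(m,P):
    T=m["world_from_camera"]; q=(np.atleast_2d(P)-T[:3,3])@T[:3,:3]
    return np.c_[m["fx"]*q[:,0]/q[:,2]+m["cx"],m["fy"]*q[:,1]/q[:,2]+m["cy"]]
E
python3 - <<'E'
from h import *
m=robot.camera_model("top"); s=.7
for n,u,v,z in [("boxN",292,264,.06),("boxW",225,314,.06),("boxS",319,435,.06),("boxE",384,381,.06),("pb",292,326,.05),("coupl",344,376,.06),("pa",519,396,.05),("flange",622,325,.043),("gear",624,391,.048),("tin",527,322,.05),("oilcap",440,314,.14)]:
    print(n,ray(m,u*s,v*s,z).round(3))
w=robot.camera_model("wrist");print(w)
E
```

```text
boxN [0.672 0.278 0.06 ]
boxW [0.577 0.399 0.06 ]
boxS [0.359 0.22  0.06 ]
boxE [0.454 0.104 0.06 ]
pb [0.556 0.276 0.05 ]
coupl [0.463 0.177 0.06 ]
pa [ 0.427 -0.142  0.05 ]
flange [ 0.558 -0.344  0.043]
gear [ 0.435 -0.336  0.048]
tin [ 0.563 -0.163  0.05 ]
oilcap [0.564 0.008 0.14 ]
{'fx': 314.85200711583065, 'fy': 314.85200711583065, 'cx': 278.94692278162574, 'cy': 205.3576140520122, 'world_from_camera': array([[ 3.18050714e-01, -9.16264124e-01, -2.43523713e-01,
         2.45054421e-01],
       [-9.48073653e-01, -3.07462030e-01, -8.13845755e-02,
        -4.97578096e-01],
       [-3.04528625e-04,  2.56762839e-01, -9.66474393e-01,
         3.83022353e-01],
       [ 0.00000000e+00,  0.00000000e+00,  0.00000000e+00,
         1.00000000e+00]])}
```

```bash
cat >> h.py <<'E'
from scipy.spatial.transform import Rotation as Ro
def go(x,y,z,a):
    "print tool-frame move (mm, deg) to TCP x,y,z with tool x at world angle a (deg, mod 180)"
    s=robot.state(); R=Ro.from_quat(s["ee_rot"]).as_matrix()
    a0=np.degrees(np.arctan2(R[1,0],R[0,0])); d=R.T@(np.array([x,y,z])-s["ee_pos"])*1e3
    w=(a-a0+90)%180-90
    print("t",round(s["clock"],2),"pos",s["ee_pos"].round(4),"a0",a0.round(2),"j",s["joint_pos"].round(2)[[0,5]],"F",s["force"].round(1),"w",s["gripper_width"].round(4),"\n MOVE t",d.round(1),"yaw",round(-w,2))
def shot(n,name,s=None):
    m=robot.camera_model(n); im=robot.read_camera(n); cv2.imwrite(f"pics/{name}.png",im[:,:,::-1]); np.save(f"pics/{name}.npy",m,allow_pickle=True); return m,im
E
python3 -c "
from h import *
go(.49,-.24,.2,-32)"
```

```text
Traceback (most recent call last):
  File "h.py", line 15, in go
    print("t",round(s["clock"],2),"pos",s["ee_pos"].round(4),"a0",a0.round(2),"j",s["joint_pos"].round(2)[[0,5]],"F",s["force"].round(1),"w",s["gripper_width"].round(4),"\n MOVE t",d.round(1),"yaw",round(-w,2))
                                                                                                                                             ^^^^^^^^^^^^^^^^^^^^^^^^
AttributeError: 'float' object has no attribute 'round'
```

```bash
sed -i 's/s\["gripper_width"\].round(4)/round(s["gripper_width"],4)/' h.py
python3 -c "
from h import *
go(.49,-.24,.2,-32)"
```

```text
t 0.1 pos [ 0.175  -0.5212  0.23  ] a0 -71.45 j [-1.31 -0.07] F [ 0.  -0.2 -0.3] w 0.094 
 MOVE t [-166.3 -388.2   30.2] yaw -39.45
```

Request:
play_rows --plan '[{"jaw":94,"tx":-166,"ty":-388,"tz":30,"yaw":-39},{"jaw":94,"tx":-166,"ty":-388,"tz":30,"yaw":-39},{"jaw":94,"tx":-166,"ty":-388,"tz":30,"yaw":-39},{"jaw":94,"tx":-166,"ty":-388,"tz":30,"yaw":-39},{"jaw":94,"tx":-166,"ty":-388,"tz":30,"yaw":-39},{"jaw":94,"tx":-166,"ty":-388,"tz":30,"yaw":-39},{"jaw":94,"tx":-166,"ty":-388,"tz":30,"yaw":-39},{"jaw":94,"tx":-166,"ty":-388,"tz":30,"yaw":-39},{"jaw":94,"tx":-166,"ty":-388,"tz":30,"yaw":-39},{"jaw":94,"tx":-166,"ty":-388,"tz":30,"yaw":-39}]'

```text
clock: 1.1
ee_pos: [0.4914, -0.2384, 0.1997]
ee_rot: [0.961, -0.278, -0.001, -0.0]
force: [-0.7, 0.5, 0.0]
gripper_width: 0.0939
```

```bash
python3 -c "
from h import *
robot.read_camera('wrist')
m,im=shot('wrist','mat')
cv2.imwrite('pics/mat_v.png',cv2.resize(im[:,:,::-1],(800,600),interpolation=cv2.INTER_CUBIC))
go(.5155,.250,.2,39)"
```

```text
t 1.2 pos [ 0.4897 -0.2406  0.2001] a0 -32.4 j [-0.52  0.04] F [ 0.5 -0.7  0.4] w 0.0939 
 MOVE t [-2.411e+02 -4.280e+02  2.000e-01] yaw -71.4
```

View pics/mat_v.png

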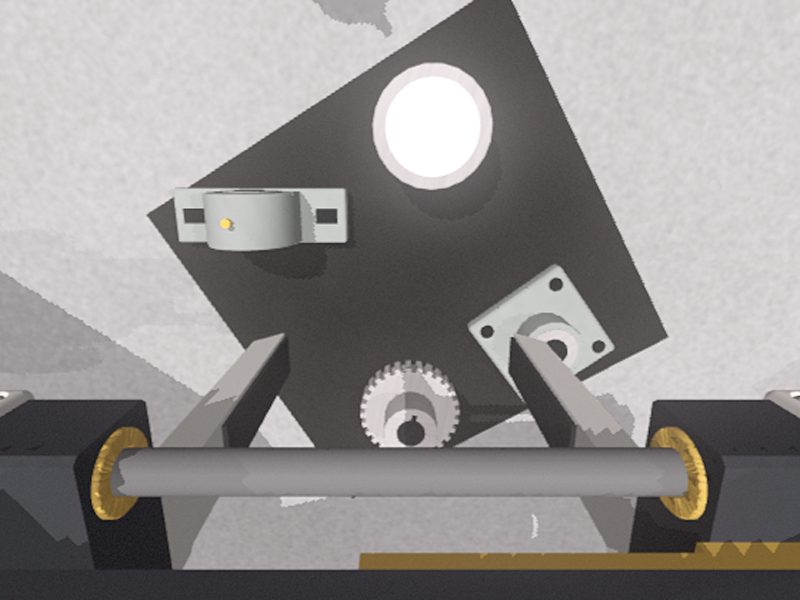

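```bash
python3 -c "
from h import *
m=np.load('pics/mat.npy',allow_pickle=True).item(); s=.7
def P(u,v,z): return ray(m,u*s,v*s,z)
c=[P(*q,.017) for q in [(176,188),(346,188),(347,242),(179,242)]]
d=c[1]-c[0]+c[2]-c[3]; print('pa',np.mean(c,0).round(4),np.degrees(np.arctan2(d[1],d[0])).round(2),np.linalg.norm(d)/2,np.linalg.norm(c[0]-c[3]),np.linalg.norm(c[1]-c[2]))
t,l,r=[P(*q,.017) for q in [(556,264),(469,325),(614,346)]]
print('fl',((l+r)/2).round(4),np.linalg.norm(l-t),np.linalg.norm(r-t),[np.degrees(np.arctan2(*(t-q)[[1,0]])).round(1) for q in(l,r)])
g=[P(361,409,.019),P(460,409,.019),P(410,361,.019)]
print('ge',((g[0]+g[1])/2).round(4),np.linalg.norm(g[0]-g[1]),np.linalg.norm((g[0]+g[1])/2-g[2]))
print('ge hubtop', P(411,431,.048))
print('fl bosstop', P(555,346,.043))
go(.562,.1925,.23,39)"
```

```text
pa [ 0.4284 -0.148   0.017 ] -32.32 0.12490944545425513 0.03956828819261291 0.03946007046801317
fl [ 0.5593 -0.3422  0.017 ] 0.08059828446485845 0.08455025044685448 [np.float64(5.0), np.float64(95.8)]
ge [ 0.4376 -0.3405  0.019 ] 0.08164248874668979 0.04267779735036687
ge hubtop [ 0.43609443 -0.3423119   0.048     ]
fl bosstop [ 0.56136188 -0.34181843  0.043     ]
t 1.2 pos [ 0.4897 -0.2406  0.2001] a0 -32.4 j [-0.52  0.04] F [ 0.5 -0.7  0.4] w 0.0939 
 MOVE t [-171.1 -404.4  -29.9] yaw -71.4
```

Request:
play_rows --plan '[{"jaw":94,"tx":-171,"ty":-404,"tz":-30,"yaw":-71.4},{"jaw":94,"tx":-171,"ty":-404,"tz":-30,"yaw":-71.4},{"jaw":94,"tx":-171,"ty":-404,"tz":-30,"yaw":-71.4},{"jaw":94,"tx":-171,"ty":-404,"tz":-30,"yaw":-71.4},{"jaw":94,"tx":-171,"ty":-404,"tz":-30,"yaw":-71.4},{"jaw":94,"tx":-171,"ty":-404,"tz":-30,"yaw":-71.4},{"jaw":94,"tx":-171,"ty":-404,"tz":-30,"yaw":-71.4},{"jaw":94,"tx":-171,"ty":-404,"tz":-30,"yaw":-71.4},{"jaw":94,"tx":-171,"ty":-404,"tz":-30,"yaw":-71.4},{"jaw":94,"tx":-171,"ty":-404,"tz":-30,"yaw":-71.4}]'

```text
clock: 2.2
ee_pos: [0.5626, 0.1944, 0.2305]
ee_rot: [0.942, 0.335, 0.0, -0.0]
force: [-0.4, -1.1, -0.5]
gripper_width: 0.0942
```

```bash
python3 -c "
from h import *
robot.read_camera('wrist');robot.read_camera('wrist')
m,im=shot('wrist','box')
cv2.imwrite('pics/box_v.png',cv2.resize(im[:315,60:480,::-1],(800,600),interpolation=cv2.INTER_CUBIC))
go(.562,.1925,.23,39)"
```

```text
t 2.35 pos [0.5625 0.1905 0.2304] a0 38.84 j [ 0.26 -0.41] F [0.4 0.2 0.1] w 0.0939 
 MOVE t [ 0.9 -1.9  0.3] yaw -0.16
```

View pics/box_v.png

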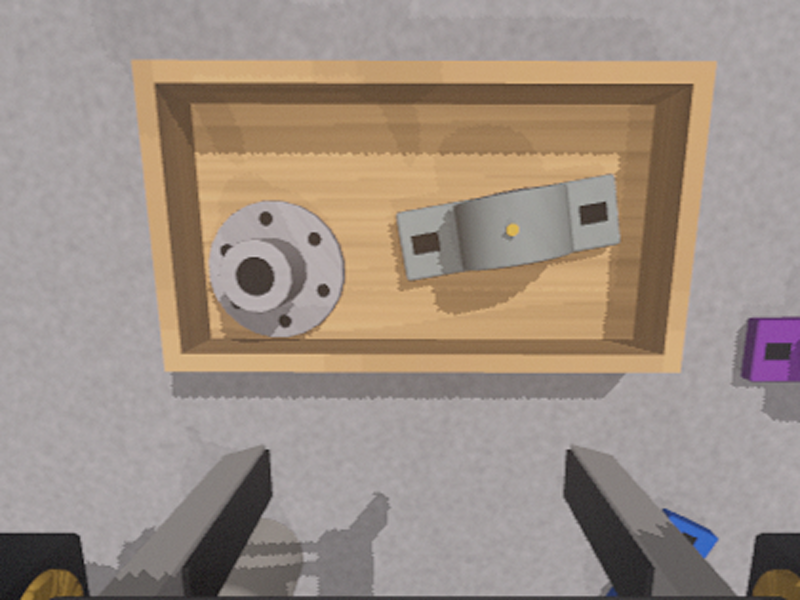

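The wrist view shows the box with its outer rim corners at (133,61), (717,61), (682,372) and (165,372). The coupling flange is centred near (276,268). Grey pillow_b is askew, with its foot corners at (397,212), (613,174), (620,242) and (407,281).

Run:
```python
from h import *
m=np.load('pics/box.npy',allow_pickle=True).item()
def P(u,v,z): return ray(m,u/1.90476+60-.25,v/1.90476-.25,z)
def quad(n,q,z):
    c=np.array([P(*p,z) for p in q]); d=c[1]-c[0]+c[2]-c[3]
    print(n,c.mean(0).round(4),np.degrees(np.arctan2(d[1],d[0])).round(2),[np.linalg.norm(c[i]-c[i-1]).round(4) for i in range(4)]);return c.mean(0),np.arctan2(d[1],d[0])
b,a=quad('rim',[(133,61),(717,61),(682,372),(165,372)],.06)
f,af=quad('floor',[(190,103),(657,103),(634,340),(211,340)],.01)
p,ap=quad('pb',[(397,212),(613,174),(620,242),(407,281)],.024)
cf=P(276.5,268.5,.024); ch=P(255,275,.07)
rad=np.linalg.norm(P(209,268.5,.024)-P(344,268.5,.024)),np.linalg.norm(P(276.5,200,.024)-P(276.5,337,.024)); print('coup',cf,ch,rad)
for c0,a0 in((b,a),(f,af)):
    U=np.array([np.cos(a0),np.sin(a0)]);V=np.array([-U[1],U[0]])
    print('box coords: pb',[((p-c0)[:2]@w*1e3).round(1) for w in(U,V)],'coup',[((q-c0)[:2]@w*1e3).round(1) for q in(cf,ch) for w in(U,V)])
```

```text
rim [0.5159 0.2533 0.06  ] 38.9 [np.float64(0.1553), np.float64(0.2841), np.float64(0.1551), np.float64(0.2859)]
floor [0.5157 0.2531 0.01  ] 38.9 [np.float64(0.137), np.float64(0.2667), np.float64(0.1368), np.float64(0.2663)]
pb [0.5544 0.2837 0.024 ] 48.8 [np.float64(0.0395), np.float64(0.124), np.float64(0.038), np.float64(0.1259)]
coup [0.46344705 0.18075718 0.024     ] [0.46340079 0.17989261 0.07      ] (np.float64(0.07940603025201316), np.float64(0.07925113770360062))
box coords: pb [np.float64(49.1), np.float64(-0.5)] coup [np.float64(-86.4), np.float64(-23.5), np.float64(-86.9), np.float64(-24.2)]
box coords: pb [np.float64(49.3), np.float64(-0.4)] coup [np.float64(-86.1), np.float64(-23.5), np.float64(-86.7), np.float64(-24.1)]
```

```bash
cat >> h.py <<'E'
def box(u,v,C=(.5158,.2532),a=38.9):
    t=np.radians(a); return (C[0]+u*1e-3*np.cos(t)-v*1e-3*np.sin(t), C[1]+u*1e-3*np.sin(t)+v*1e-3*np.cos(t))
E
python3 -c "
from h import *
for i in range(3): robot.read_camera('wrist'); print(robot.state()['ee_pos'].round(4))
go(.5544,.2837,.051,48.8)
for u in ((65.5,45.5),(-65.5,45.5),(-2,-20),(86,-21)): print(u,np.round(box(*u),4), np.hypot(*box(*u)))"
```

```text
[0.5625 0.1902 0.2304]
[0.5626 0.1902 0.2305]
[0.5626 0.1904 0.2306]
t 2.5 pos [0.5626 0.1904 0.2306] a0 38.81 j [ 0.26 -0.41] F [-0.8 -0.3 -0.2] w 0.0943 
 MOVE t [ 52.1 -77.8 179.6] yaw -9.99
(65.5, 45.5) [0.5382 0.3297] 0.6311826976205388
(-65.5, 45.5) [0.4363 0.2475] 0.5015596330222646
(-2, -20) [0.5268 0.2364] 0.577404792973113
(86, -21) [0.5959 0.2909] 0.6631112864795252
```

Request:
play_rows --plan '[{"jaw":90,"tx":52,"ty":-78,"tz":40,"yaw":-10},{"jaw":90,"tx":52,"ty":-78,"tz":90,"yaw":-10},{"jaw":90,"tx":52,"ty":-78,"tz":100,"yaw":-10},{"jaw":90,"tx":52,"ty":-78,"tz":100,"yaw":-10},{"jaw":90,"tx":52,"ty":-78,"tz":100,"yaw":-10}]'

```text
clock: 3.0
ee_pos: [0.5542, 0.2845, 0.1311]
ee_rot: [0.91, 0.414, -0.0, 0.0]
force: [0.3, 0.0, 0.6]
gripper_width: 0.0898
```

```bash
python3 -c "
from h import *
go(.5544,.2837,.051,48.8)"
```

```text
t 3.0 pos [0.5542 0.2845 0.1311] a0 48.91 j [ 0.42 -0.44] F [0.3 0.  0.6] w 0.0898 
 MOVE t [-0.4  0.7 80.1] yaw 0.11
```

Descend and grip.

Request:
play_rows --plan '[{"jaw":90,"tx":0,"ty":0.5,"tz":40,"yaw":0},{"jaw":90,"tx":0,"ty":0.5,"tz":70,"yaw":0},{"jaw":90,"tx":0,"ty":0.5,"tz":80,"yaw":0},{"jaw":90,"tx":0,"ty":0.5,"tz":80,"yaw":0},{"jaw":50,"tx":0,"ty":0.5,"tz":80,"yaw":0},{"jaw":50,"tx":0,"ty":0.5,"tz":80,"yaw":0},{"jaw":50,"tx":0,"ty":0.5,"tz":80,"yaw":0},{"jaw":50,"tx":0,"ty":0.5,"tz":80,"yaw":0},{"jaw":50,"tx":0,"ty":0.5,"tz":80,"yaw":0},{"jaw":50,"tx":0,"ty":0.5,"tz":80,"yaw":0}]'

```text
clock: 4.0
ee_pos: [0.5544, 0.2852, 0.0512]
ee_rot: [0.91, 0.414, 0.0, 0.0]
force: [-2.3, -1.5, 6.3]
gripper_width: 0.0598
```

```bash
python3 -c "
from h import *
go(*box(65.5,45.5),.051,38.9)"
```

```text
t 4.0 pos [0.5544 0.2852 0.0512] a0 48.96 j [ 0.42 -0.44] F [-2.3 -1.5  6.3] w 0.0598 
 MOVE t [ 22.9 -41.5   0.2] yaw 10.06
```

Request:
play_rows --plan '[{"jaw":50,"tz":-25},{"jaw":50,"tz":-60},{"jaw":50,"tx":23,"ty":-42.5,"tz":-60,"yaw":10},{"jaw":50,"tx":23,"ty":-42.5,"tz":-60,"yaw":10},{"jaw":50,"tx":23,"ty":-42.5,"tz":-60,"yaw":10},{"jaw":50,"tx":23,"ty":-42.5,"tz":-60,"yaw":10}]'

```text
invalid input
```

```bash
python3 -c "
from h import *
go(*box(65.5,46.5),.051,38.9)
m,im=shot('wrist','hold')
cv2.imwrite('pics/hold_v.png',cv2.resize(im[:,:,::-1],(800,600),interpolation=cv2.INTER_CUBIC))"
```

```text
t 4.0 pos [0.5544 0.2852 0.0512] a0 48.96 j [ 0.42 -0.44] F [-2.3 -1.5  6.3] w 0.0598 
 MOVE t [ 23.1 -42.5   0.2] yaw 10.06
```

View pics/hold_v.png

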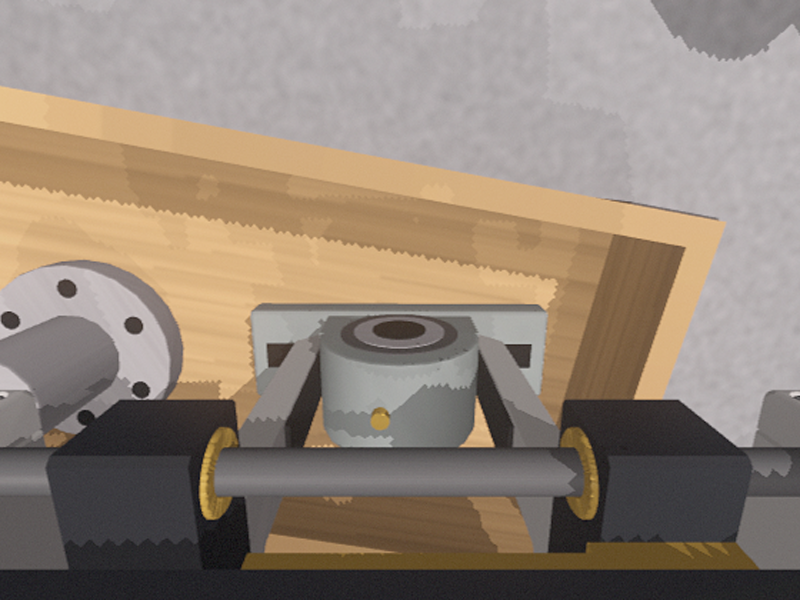

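Run:
```python
from h import *
m=np.load('pics/hold.npy',allow_pickle=True).item(); s=robot.state(); R=Ro.from_quat(s["ee_rot"]).as_matrix()
for q,z in (((252,311),.024),((546,311),.024),((252,304),.010),((546,304),.010)): print(((ray(m,q[0]*.7,q[1]*.7,z)-s["ee_pos"])@R*1e3).round(1))
```

```text
[-61.7 -19.3  27.1]
[ 61.4 -19.3  27.2]
[-66.2 -18.3  41.1]
[ 65.9 -18.3  41.2]
```

Request:
play_rows --plan '[{"jaw":50,"tx":0,"ty":0,"tz":-25,"yaw":0},{"jaw":50,"tx":0,"ty":0,"tz":-60,"yaw":0},{"jaw":50,"tx":23,"ty":-42.5,"tz":-60,"yaw":10},{"jaw":50,"tx":23,"ty":-42.5,"tz":-60,"yaw":10},{"jaw":50,"tx":23,"ty":-42.5,"tz":-60,"yaw":10},{"jaw":50,"tx":23,"ty":-42.5,"tz":-60,"yaw":10}]'

```text
clock: 4.65
ee_pos: [0.5371, 0.3298, 0.1096]
ee_rot: [0.943, 0.334, -0.001, 0.0]
force: [0.1, 0.2, -5.9]
gripper_width: 0.0594
```

```bash
python3 -c "
from h import *
go(*box(65.5,46.5),.051,38.9)"
```

```text
t 4.65 pos [0.5371 0.3298 0.1096] a0 39.03 j [ 0.49 -0.19] F [ 0.1  0.2 -5.9] w 0.0594 
 MOVE t [ 0.9 -0.2 58.6] yaw 0.13
```

Request:
play_rows --plan '[{"jaw":50,"tx":0.5,"ty":0,"tz":30,"yaw":0},{"jaw":50,"tx":0.5,"ty":0,"tz":48,"yaw":0},{"jaw":50,"tx":0.5,"ty":0,"tz":55,"yaw":0},{"jaw":50,"tx":0.5,"ty":0,"tz":57,"yaw":0},{"jaw":50,"tx":0.5,"ty":0,"tz":58.5,"yaw":0},{"jaw":50,"tx":0.5,"ty":0,"tz":58.5,"yaw":0}]'

```text
clock: 5.25
ee_pos: [0.5381, 0.3307, 0.0528]
ee_rot: [0.943, 0.333, 0.001, -0.0]
force: [-0.2, -0.4, -5.5]
gripper_width: 0.0595
```

```bash
python3 -c "
from h import *
go(*box(65.5,46.5),.051,38.9)"
```

```text
t 5.25 pos [0.5381 0.3307 0.0528] a0 38.95 j [ 0.49 -0.19] F [-0.2 -0.4 -5.5] w 0.0595 
 MOVE t [-0.5 -0.2  1.8] yaw 0.05
```

Request:
play_rows --plan '[{"jaw":50,"tx":-0.5,"ty":0,"tz":1,"yaw":0},{"jaw":50,"tx":-0.5,"ty":0,"tz":2,"yaw":0},{"jaw":50,"tx":-0.5,"ty":0,"tz":2,"yaw":0}]'

```text
clock: 5.55
ee_pos: [0.5375, 0.3305, 0.0511]
ee_rot: [0.943, 0.333, 0.0, -0.0]
force: [-3.4, -3.6, 4.7]
gripper_width: 0.0599
```

```bash
python3 -c "
from h import *
go(*box(65.5,46.5),.051,38.9)"
```

```text
t 5.55 pos [0.5375 0.3305 0.0511] a0 38.96 j [ 0.49 -0.19] F [-3.4 -3.6  4.7] w 0.0599 
 MOVE t [0.  0.  0.1] yaw 0.06
```

Request:
play_rows --plan '[{"jaw":90,"tx":0,"ty":0,"tz":0,"yaw":0},{"jaw":90,"tx":0,"ty":0,"tz":0,"yaw":0},{"jaw":90,"tx":0,"ty":0,"tz":0,"yaw":0},{"jaw":90,"tx":0,"ty":0,"tz":-30,"yaw":0},{"jaw":90,"tx":0,"ty":0,"tz":-80,"yaw":0},{"jaw":90,"tx":0,"ty":0,"tz":-130,"yaw":0},{"jaw":90,"tx":0,"ty":0,"tz":-180,"yaw":0}]'

```text
clock: 6.25
ee_pos: [0.5371, 0.3303, 0.2321]
ee_rot: [0.943, 0.333, 0.0, -0.0]
force: [0.6, -0.5, 0.5]
gripper_width: 0.0899
```

```bash
python3 -c "
from h import *
go(.4284,-.148,.23,-32.3)"
```

```text
t 6.25 pos [0.5371 0.3303 0.2321] a0 38.95 j [ 0.49 -0.19] F [ 0.6 -0.5  0.5] w 0.0899 
 MOVE t [-385.2  303.6    2. ] yaw 71.25
```

Request:
play_rows --plan '[{"jaw":90,"tx":-385,"ty":303.5,"tz":2,"yaw":71.2},{"jaw":90,"tx":-385,"ty":303.5,"tz":2,"yaw":71.2},{"jaw":90,"tx":-385,"ty":303.5,"tz":2,"yaw":71.2},{"jaw":90,"tx":-385,"ty":303.5,"tz":2,"yaw":71.2},{"jaw":90,"tx":-385,"ty":303.5,"tz":2,"yaw":71.2},{"jaw":90,"tx":-385,"ty":303.5,"tz":2,"yaw":71.2},{"jaw":90,"tx":-385,"ty":303.5,"tz":2,"yaw":71.2},{"jaw":90,"tx":-385,"ty":303.5,"tz":2,"yaw":71.2},{"jaw":90,"tx":-385,"ty":303.5,"tz":2,"yaw":71.2},{"jaw":90,"tx":-385,"ty":303.5,"tz":2,"yaw":71.2}]'

```text
clock: 7.25
ee_pos: [0.4278, -0.15, 0.2283]
ee_rot: [0.96, -0.279, 0.0, 0.0]
force: [1.4, -1.0, 0.9]
gripper_width: 0.09
```

```bash
python3 -c "
from h import *
go(.4284,-.148,.044,-32.3)"
```

```text
t 7.25 pos [ 0.4278 -0.15    0.2283] a0 -32.4 j [-0.42  0.15] F [ 1.4 -1.   0.9] w 0.09 
 MOVE t [ -0.8  -1.9 184.3] yaw -0.1
```

Request:
play_rows --plan '[{"jaw":90,"tx":-0.5,"ty":-1.5,"tz":50,"yaw":0},{"jaw":90,"tx":-0.5,"ty":-1.5,"tz":90,"yaw":0},{"jaw":90,"tx":-0.5,"ty":-1.5,"tz":110,"yaw":0},{"jaw":90,"tx":-0.5,"ty":-1.5,"tz":110,"yaw":0}]'

```text
clock: 7.65
ee_pos: [0.4279, -0.1458, 0.1158]
ee_rot: [0.961, -0.278, -0.002, -0.0]
force: [-0.4, -0.4, 0.9]
gripper_width: 0.09
```

```bash
python3 -c "
from h import *
go(.4284,-.148,.044,-32.3)"
```

```text
t 7.65 pos [ 0.4279 -0.1458  0.1158] a0 -32.26 j [-0.41  0.15] F [-0.4 -0.4  0.9] w 0.09 
 MOVE t [ 1.9  1.6 71.8] yaw 0.04
```

Request:
play_rows --plan '[{"jaw":90,"tx":0,"ty":0,"tz":0,"yaw":0},{"jaw":90,"tx":0,"ty":0,"tz":0,"yaw":0},{"jaw":90,"tx":0,"ty":0,"tz":0,"yaw":0}]'

```text
clock: 7.95
ee_pos: [0.4297, -0.1463, 0.1192]
ee_rot: [0.961, -0.278, 0.001, 0.0]
force: [0.5, -0.6, -0.2]
gripper_width: 0.0901
```

```bash
python3 -c "
from h import *
go(.4284,-.148,.044,-32.3)"
```

```text
t 7.95 pos [ 0.4297 -0.1463  0.1192] a0 -32.24 j [-0.41  0.15] F [ 0.5 -0.6 -0.2] w 0.0901 
 MOVE t [-0.4  2.1 75.2] yaw 0.06
```

Request:
play_rows --plan '[{"jaw":90,"tx":-0.5,"ty":2,"tz":40,"yaw":0},{"jaw":90,"tx":-0.5,"ty":2,"tz":65,"yaw":0},{"jaw":90,"tx":-0.5,"ty":2,"tz":75,"yaw":0},{"jaw":90,"tx":-0.5,"ty":2,"tz":75,"yaw":0},{"jaw":90,"tx":-0.5,"ty":2,"tz":75,"yaw":0},{"jaw":50,"tx":-0.5,"ty":2,"tz":75,"yaw":0},{"jaw":50,"tx":-0.5,"ty":2,"tz":75,"yaw":0},{"jaw":50,"tx":-0.5,"ty":2,"tz":75,"yaw":0},{"jaw":50,"tx":-0.5,"ty":2,"tz":75,"yaw":0},{"jaw":50,"tx":-0.5,"ty":2,"tz":75,"yaw":0}]'

```text
clock: 8.95
ee_pos: [0.4275, -0.1475, 0.043]
ee_rot: [0.961, -0.278, -0.0, -0.0]
force: [-1.4, 0.7, 3.3]
gripper_width: 0.0597
```

```bash
python3 -c "
from h import *
m,im=shot('wrist','hold2')
cv2.imwrite('pics/hold2_v.png',cv2.resize(im[160:370,140:420,::-1],(800,600),interpolation=cv2.INTER_CUBIC))
go(.4284,-.148,.044,-32.3)"
```

```text
t 9.0 pos [ 0.4275 -0.1475  0.0431] a0 -32.25 j [-0.41  0.15] F [-2.2  1.3  4.7] w 0.06 
 MOVE t [ 1.  -0.1 -0.9] yaw 0.05
```

View pics/hold2_v.png

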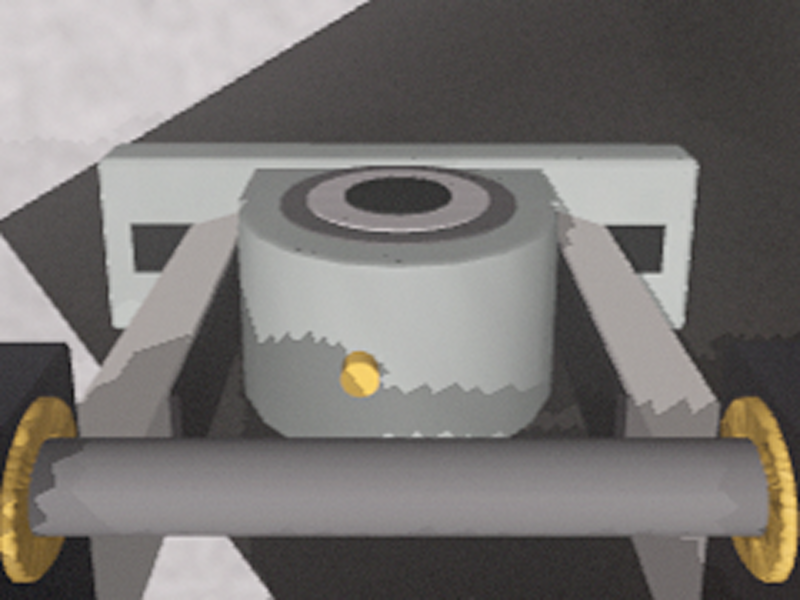

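Request:
play_rows --plan '[{"jaw":50,"tx":0,"ty":0,"tz":-20,"yaw":0},{"jaw":50,"tx":0,"ty":0,"tz":-60,"yaw":0},{"jaw":50,"tx":0,"ty":0,"tz":-110,"yaw":0},{"jaw":50,"tx":0,"ty":0,"tz":-160,"yaw":0},{"jaw":50,"tx":0,"ty":0,"tz":-200,"yaw":0}]'

```text
clock: 9.5
ee_pos: [0.4272, -0.1474, 0.2451]
ee_rot: [0.961, -0.278, 0.0, 0.0]
force: [1.9, -0.6, -8.5]
gripper_width: 0.0596
```

Run:
```python
from h import *
go(*box(-65.5,45.5),.24,38.9)
m=np.load('pics/hold2.npy',allow_pickle=True).item(); p=np.array([.4275,-.1475,.0431]); t=np.radians(-32.25)
R=np.array([[np.cos(t),np.sin(t),0],[np.sin(t),-np.cos(t),0],[0,0,-1]])
for q,z in (((100,159),.017),((698,159),.017),((113,144),.003),((682,144),.003)): print(((ray(m,q[0]/2.857+139.7,q[1]/2.857+159.7,z)-p)@R*1e3).round(1))
```

```text
t 9.5 pos [ 0.4272 -0.1474  0.2451] a0 -32.25 j [-0.41  0.15] F [ 1.9 -0.6 -8.5] w 0.0596 
 MOVE t [-203.  -338.8    5. ] yaw -71.15
[-62.3 -20.4  26.1]
[ 62.  -20.4  26.1]
[-63.9 -19.7  40.1]
[ 63.  -19.7  40.1]
```

Centred in the grasp (offset ≈ 0). Next, carry it over.

Request:
play_rows --plan '[{"jaw":50,"tx":-203,"ty":-339,"tz":5,"yaw":-71.2},{"jaw":50,"tx":-203,"ty":-339,"tz":5,"yaw":-71.2},{"jaw":50,"tx":-203,"ty":-339,"tz":5,"yaw":-71.2},{"jaw":50,"tx":-203,"ty":-339,"tz":5,"yaw":-71.2},{"jaw":50,"tx":-203,"ty":-339,"tz":5,"yaw":-71.2},{"jaw":50,"tx":-203,"ty":-339,"tz":5,"yaw":-71.2},{"jaw":50,"tx":-203,"ty":-339,"tz":5,"yaw":-71.2},{"jaw":50,"tx":-203,"ty":-339,"tz":5,"yaw":-71.2},{"jaw":50,"tx":-203,"ty":-339,"tz":5,"yaw":-71.2},{"jaw":50,"tx":-203,"ty":-339,"tz":5,"yaw":-71.2}]'

```text
clock: 10.5
ee_pos: [0.4361, 0.2481, 0.2366]
ee_rot: [0.942, 0.335, -0.001, 0.0]
force: [0.7, -0.2, -8.1]
gripper_width: 0.0599
```

Request:
play_rows --plan '[{"jaw":50,"tx":0,"ty":0,"tz":40,"yaw":0},{"jaw":50,"tx":0,"ty":0,"tz":80,"yaw":0},{"jaw":50,"tx":0,"ty":0,"tz":110,"yaw":0},{"jaw":50,"tx":0,"ty":0,"tz":110,"yaw":0},{"jaw":50,"tx":0,"ty":0,"tz":110,"yaw":0},{"jaw":50,"tx":0,"ty":0,"tz":110,"yaw":0}]'

```text
clock: 11.1
ee_pos: [0.4377, 0.2475, 0.1299]
ee_rot: [0.943, 0.333, 0.001, -0.0]
force: [0.5, -0.3, -6.4]
gripper_width: 0.0597
```

```bash
python3 -c "
from h import *
m,im=shot('wrist','hold3')
cv2.imwrite('pics/hold3_v.png',cv2.resize(im[:,:,::-1],(800,600),interpolation=cv2.INTER_CUBIC))
go(*box(-65.5,45.5),.0501,38.9)"
```

```text
t 11.15 pos [0.4376 0.2476 0.1298] a0 38.91 j [ 0.44 -0.24] F [-0.1 -0.5 -7. ] w 0.0599 
 MOVE t [-1.4 -0.9 79.7] yaw 0.01
```

Request:
play_rows --plan '[{"jaw":50,"tx":-1.5,"ty":-1,"tz":20,"yaw":0},{"jaw":50,"tx":-1.5,"ty":-1,"tz":45,"yaw":0},{"jaw":50,"tx":-1.5,"ty":-1,"tz":60,"yaw":0},{"jaw":50,"tx":-1.5,"ty":-1,"tz":68,"yaw":0},{"jaw":50,"tx":-1.5,"ty":-1,"tz":74,"yaw":0},{"jaw":50,"tx":-1.5,"ty":-1,"tz":76,"yaw":0},{"jaw":50,"tx":-1.5,"ty":-1,"tz":76,"yaw":0}]'

```text
clock: 11.85
ee_pos: [0.4353, 0.2474, 0.0525]
ee_rot: [0.943, 0.333, 0.0, -0.0]
force: [-0.1, 0.3, -6.9]
gripper_width: 0.0596
```

```bash
python3 -c "
from h import *
go(*box(-65.5,45.5),.0501,38.9)"
```

```text
t 11.85 pos [0.4353 0.2474 0.0525] a0 38.95 j [ 0.44 -0.24] F [-0.1  0.3 -6.9] w 0.0596 
 MOVE t [0.8 0.6 2.4] yaw 0.05
```

Request:
play_rows --plan '[{"jaw":50,"tx":0.5,"ty":0.5,"tz":1,"yaw":0},{"jaw":50,"tx":0.5,"ty":0.5,"tz":2,"yaw":0},{"jaw":50,"tx":0.5,"ty":0.5,"tz":2.5,"yaw":0},{"jaw":50,"tx":0.5,"ty":0.5,"tz":2.5,"yaw":0}]'

```text
clock: 12.25
ee_pos: [0.436, 0.2473, 0.0501]
ee_rot: [0.943, 0.333, 0.0, -0.0]
force: [-1.3, -1.3, 2.5]
gripper_width: 0.0598
```

```bash
python3 -c "
from h import *
go(*box(-65.5,45.5),.0501,38.9)"
```

```text
t 12.25 pos [0.436  0.2473 0.0501] a0 38.95 j [ 0.44 -0.24] F [-1.3 -1.3  2.5] w 0.0598 
 MOVE t [ 0.3  0.1 -0. ] yaw 0.05
```

Request:
play_rows --plan '[{"jaw":88,"tx":0,"ty":0,"tz":0,"yaw":0},{"jaw":88,"tx":0,"ty":0,"tz":0,"yaw":0},{"jaw":88,"tx":0,"ty":0,"tz":0,"yaw":0},{"jaw":88,"tx":0,"ty":0,"tz":-30,"yaw":0},{"jaw":88,"tx":0,"ty":0,"tz":-80,"yaw":0},{"jaw":88,"tx":0,"ty":0,"tz":-130,"yaw":0},{"jaw":88,"tx":0,"ty":0,"tz":-180,"yaw":0}]'

```text
clock: 12.95
ee_pos: [0.4354, 0.247, 0.2316]
ee_rot: [0.943, 0.333, 0.0, -0.0]
force: [0.3, -0.2, -0.6]
gripper_width: 0.0882
```

```bash
python3 -c "
from h import *
go(.5595,-.342,.23,5.4)"
```

```text
t 12.95 pos [0.4354 0.247  0.2316] a0 38.95 j [ 0.44 -0.24] F [ 0.3 -0.2 -0.6] w 0.0882 
 MOVE t [-273.8  536.1    1.5] yaw 33.55
```

Request:
play_rows --plan '[{"jaw":60,"tx":-315,"ty":598,"tz":1,"yaw":33.5},{"jaw":60,"tx":-315,"ty":598,"tz":1,"yaw":33.5},{"jaw":60,"tx":-315,"ty":598,"tz":1,"yaw":33.5},{"jaw":60,"tx":-315,"ty":598,"tz":1,"yaw":33.5},{"jaw":60,"tx":-315,"ty":598,"tz":1,"yaw":33.5},{"jaw":60,"tx":-315,"ty":598,"tz":1,"yaw":33.5},{"jaw":60,"tx":-315,"ty":598,"tz":1,"yaw":33.5},{"jaw":60,"tx":-315,"ty":598,"tz":1,"yaw":33.5},{"jaw":60,"tx":-315,"ty":598,"tz":1,"yaw":33.5},{"jaw":60,"tx":-315,"ty":598,"tz":1,"yaw":33.5}]'

```text
clock: 13.95
ee_pos: [0.5326, -0.2455, 0.2288]
ee_rot: [0.999, 0.047, 0.0, 0.0]
force: [0.4, 1.2, -0.1]
gripper_width: 0.06
```

```bash
python3 -c "
from h import *
go(.5665,-.4157,.2,5.4)"
```

```text
t 13.95 pos [ 0.5326 -0.2455  0.2288] a0 5.44 j [-0.49 -0.59] F [ 0.4  1.2 -0.1] w 0.06 
 MOVE t [ 17.6 172.6  28.9] yaw 0.04
```

Request:
play_rows --plan '[{"jaw":60,"tx":17,"ty":170,"tz":30,"yaw":0},{"jaw":60,"tx":17,"ty":170,"tz":30,"yaw":0},{"jaw":60,"tx":17,"ty":170,"tz":30,"yaw":0},{"jaw":60,"tx":17,"ty":170,"tz":30,"yaw":0},{"jaw":60,"tx":17,"ty":170,"tz":30,"yaw":0},{"jaw":60,"tx":17,"ty":170,"tz":30,"yaw":0},{"jaw":60,"tx":17,"ty":170,"tz":30,"yaw":0}]'

```text
clock: 14.65
ee_pos: [0.5659, -0.4099, 0.1993]
ee_rot: [0.999, 0.048, 0.0, 0.0]
force: [0.5, 0.5, -0.4]
gripper_width: 0.0598
```

```bash
python3 -c "
from h import *
m,im=shot('wrist','mat2')
cv2.imwrite('pics/mat2_v.png',cv2.resize(im[:315,60:480,::-1],(800,600),interpolation=cv2.INTER_CUBIC))
go(.5595,-.342,.044,5.4)"
```

```text
t 14.7 pos [ 0.566  -0.4098  0.1995] a0 5.53 j [-0.68 -0.78] F [0.4 0.2 0.3] w 0.0601 
 MOVE t [ -0.  -68.2 155.5] yaw 0.13
```

View pics/mat2_v.png

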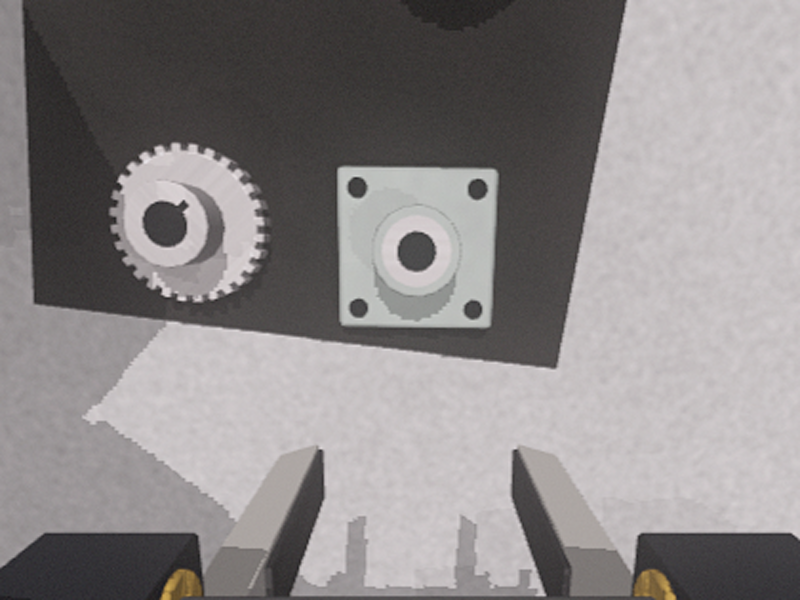

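Run:
```python
from h import *
m=np.load('pics/mat2.npy',allow_pickle=True).item()
def P(u,v,z): return ray(m,u/1.90476+60-.25,v/1.90476-.25,z)
c=np.array([P(*p,.017) for p in [(337,167),(497,169),(491,327),(341,326)]]); d=c[1]-c[0]+c[2]-c[3]; e=c[0]-c[3]+c[1]-c[2]
print('fl',c.mean(0).round(4),np.degrees(np.arctan2(d[1],d[0])),np.degrees(np.arctan2(e[1],e[0]))-90,[np.linalg.norm(c[i]-c[i-1]).round(4) for i in range(4)],P(416.5,250,.043))
print('ge',P(189,222.5,.019),P(165,224,.048),np.linalg.norm(P(110,222,.019)-P(268,222,.019)))
```

```text
fl [ 0.5587 -0.3451  0.017 ] 4.972094683138841 5.0992181532972864 [np.float64(0.0841), np.float64(0.0842), np.float64(0.0837), np.float64(0.0844)] [ 0.55866565 -0.34447684  0.043     ]
ge [ 0.43617609 -0.34256757  0.019     ] [ 0.43512359 -0.3438029   0.048     ] 0.08450843345478673
```

```bash
python3 -c "
from h import *
go(.5587,-.3448,.044,5.0)"
```

```text
t 14.7 pos [ 0.566  -0.4098  0.1995] a0 5.53 j [-0.68 -0.78] F [0.4 0.2 0.3] w 0.0601 
 MOVE t [ -1.1 -65.5 155.5] yaw 0.53
```

Request:
play_rows --plan '[{"jaw":62,"tx":-1,"ty":-40,"tz":20,"yaw":0.5},{"jaw":62,"tx":-1,"ty":-65.5,"tz":55,"yaw":0.5},{"jaw":62,"tx":-1,"ty":-65.5,"tz":90,"yaw":0.5},{"jaw":62,"tx":-1,"ty":-65.5,"tz":105,"yaw":0.5},{"jaw":62,"tx":-1,"ty":-65.5,"tz":105,"yaw":0.5},{"jaw":62,"tx":-1,"ty":-65.5,"tz":105,"yaw":0.5},{"jaw":62,"tx":-1,"ty":-65.5,"tz":105,"yaw":0.5}]'

```text
clock: 15.4
ee_pos: [0.5591, -0.3466, 0.0957]
ee_rot: [0.999, 0.043, 0.001, 0.001]
force: [0.0, -0.4, -0.4]
gripper_width: 0.0621
```

```bash
python3 -c "
from h import *
go(.5587,-.3448,.044,5.0)"
```

```text
t 15.4 pos [ 0.5591 -0.3466  0.0957] a0 4.93 j [-0.61 -0.7 ] F [ 0.  -0.4 -0.4] w 0.0621 
 MOVE t [-0.3 -1.9 51.7] yaw -0.07
```

Request:
play_rows --plan '[{"jaw":62,"tx":0,"ty":-2,"tz":25,"yaw":0},{"jaw":62,"tx":0,"ty":-2,"tz":45,"yaw":0},{"jaw":62,"tx":0,"ty":-2,"tz":51.5,"yaw":0},{"jaw":62,"tx":0,"ty":-2,"tz":51.5,"yaw":0},{"jaw":62,"tx":0,"ty":-2,"tz":51.5,"yaw":0},{"jaw":36,"tx":0,"ty":-2,"tz":51.5,"yaw":0},{"jaw":36,"tx":0,"ty":-2,"tz":51.5,"yaw":0},{"jaw":36,"tx":0,"ty":-2,"tz":51.5,"yaw":0},{"jaw":36,"tx":0,"ty":-2,"tz":51.5,"yaw":0}]'

```text
clock: 16.3
ee_pos: [0.5585, -0.344, 0.0427]
ee_rot: [0.999, 0.043, 0.0, 0.0]
force: [-0.6, 0.4, 2.9]
gripper_width: 0.0455
```

```bash
python3 -c "
from h import *
m,im=shot('wrist','hold4')
cv2.imwrite('pics/hold4_v.png',cv2.resize(im[160:370,140:420,::-1],(800,600),interpolation=cv2.INTER_CUBIC))
go(.5587,-.3448,.044,5.0)"
```

```text
t 16.35 pos [ 0.5585 -0.344   0.0427] a0 4.95 j [-0.61 -0.69] F [-0.3  0.4  3.1] w 0.0456 
 MOVE t [ 0.2  0.8 -1.3] yaw -0.05
```

View pics/hold4_v.png

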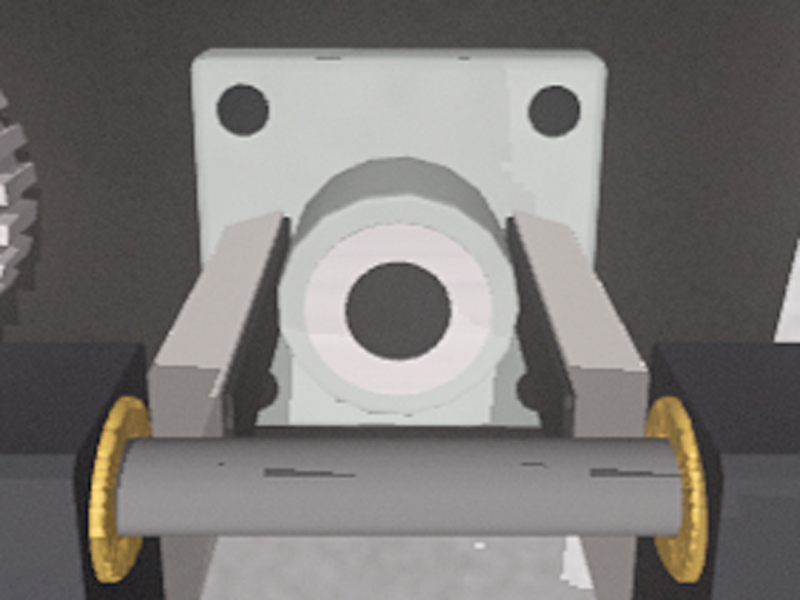

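```bash
cat >> h.py <<'E'
def rel(f,pts,p,a,sc=2.857,o=(140,160)):
    "points of picture f in the tool frame at TCP p, angle a"
    m=np.load(f'pics/{f}.npy',allow_pickle=True).item(); t=np.radians(a)
    R=np.array([[np.cos(t),np.sin(t),0],[np.sin(t),-np.cos(t),0],[0,0,-1]])
    for u,v,z in pts: print(((ray(m,u/sc+o[0]-.3,v/sc+o[1]-.3,z)-np.array(p))@R*1e3).round(1))
E
python3 -c "
from h import *
rel('hold4',[(192,56,.017),(605,56,.017),(398,310,.043)],[.5585,-.344,.0427],4.95)"
```

```text
[-41.9 -42.5  25.7]
[ 41.2 -42.5  25.7]
[-0.4  0.6 -0.3]
```

Request:
play_rows --plan '[{"jaw":36,"tx":0,"ty":0,"tz":-20,"yaw":0},{"jaw":36,"tx":0,"ty":0,"tz":-60,"yaw":0},{"jaw":36,"tx":0,"ty":0,"tz":-110,"yaw":0},{"jaw":36,"tx":0,"ty":0,"tz":-160,"yaw":0},{"jaw":36,"tx":0,"ty":0,"tz":-195,"yaw":0}]'

```text
clock: 16.85
ee_pos: [0.5581, -0.3437, 0.2398]
ee_rot: [0.999, 0.043, 0.0, 0.0]
force: [-0.6, -0.5, -6.5]
gripper_width: 0.0456
```

```bash
python3 -c "
from h import *
go(*box(86,-21),.24,38.9)"
```

```text
t 16.85 pos [ 0.5581 -0.3437  0.2398] a0 4.95 j [-0.61 -0.69] F [-0.6 -0.5 -6.5] w 0.0456 
 MOVE t [ 9.24e+01 -6.29e+02 -5.00e-01] yaw -33.95
```

Request:
play_rows --plan '[{"jaw":36,"tx":92,"ty":-629,"tz":-8,"yaw":-34},{"jaw":36,"tx":92,"ty":-629,"tz":-8,"yaw":-34},{"jaw":36,"tx":92,"ty":-629,"tz":-8,"yaw":-34},{"jaw":36,"tx":92,"ty":-629,"tz":-8,"yaw":-34},{"jaw":36,"tx":92,"ty":-629,"tz":-8,"yaw":-34},{"jaw":36,"tx":92,"ty":-629,"tz":-8,"yaw":-34},{"jaw":36,"tx":92,"ty":-629,"tz":-8,"yaw":-34},{"jaw":36,"tx":92,"ty":-629,"tz":-8,"yaw":-34},{"jaw":36,"tx":92,"ty":-629,"tz":-8,"yaw":-34},{"jaw":36,"tx":92,"ty":-629,"tz":-8,"yaw":-34}]'

```text
clock: 17.85
ee_pos: [0.5869, 0.1572, 0.2423]
ee_rot: [0.943, 0.333, -0.001, -0.0]
force: [0.7, -0.4, -7.1]
gripper_width: 0.0456
```

```bash
python3 -c "
from h import *
go(*box(86,-20.6),.13,38.9)"
```

```text
t 17.85 pos [0.5869 0.1572 0.2423] a0 38.95 j [ 0.2  -0.48] F [ 0.7 -0.4 -7.1] w 0.0456 
 MOVE t [ 91.3 -98.6 112.2] yaw 0.05
```

Request:
play_rows --plan '[{"jaw":36,"tx":91,"ty":-95,"tz":20,"yaw":0},{"jaw":36,"tx":91,"ty":-95,"tz":50,"yaw":0},{"jaw":36,"tx":91,"ty":-95,"tz":70,"yaw":0},{"jaw":36,"tx":91,"ty":-95,"tz":100,"yaw":0},{"jaw":36,"tx":91,"ty":-95,"tz":110,"yaw":0},{"jaw":36,"tx":91,"ty":-95,"tz":110,"yaw":0},{"jaw":36,"tx":91,"ty":-95,"tz":110,"yaw":0},{"jaw":36,"tx":91,"ty":-95,"tz":110,"yaw":0}]'

```text
clock: 18.65
ee_pos: [0.5996, 0.2859, 0.1358]
ee_rot: [0.943, 0.333, 0.002, -0.0]
force: [-0.6, 0.8, -7.9]
gripper_width: 0.0456
```

```bash
python3 -c "
from h import *
m,im=shot('wrist','hold5')
cv2.imwrite('pics/hold5_v.png',cv2.resize(im[:,:,::-1],(800,600),interpolation=cv2.INTER_CUBIC))
go(*box(86,-20.6),.0497,38.9)"
```

```text
t 18.7 pos [0.5995 0.2859 0.1356] a0 38.9 j [ 0.39 -0.29] F [ 0.1 -0.3 -7.3] w 0.0456 
 MOVE t [ 0.1 -6.5 85.9] yaw 0.0
```

View pics/hold5_v.png

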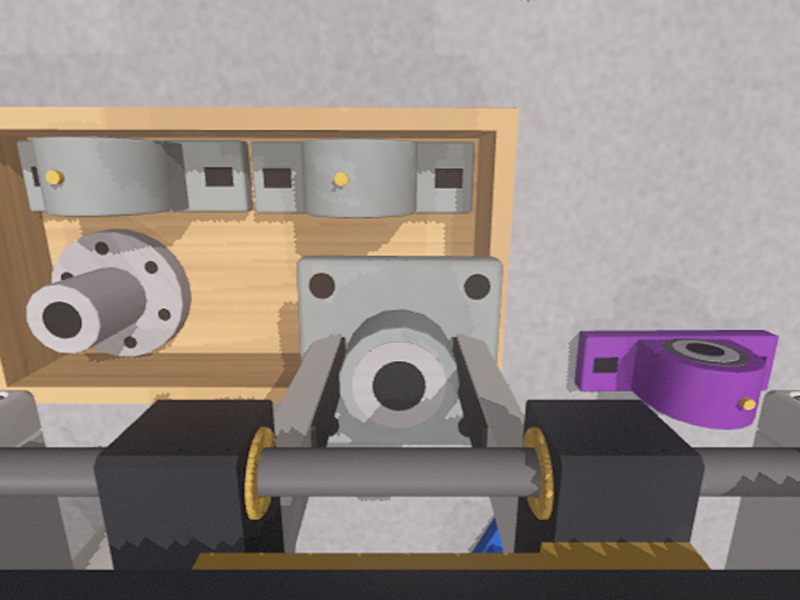

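Both pillow blocks lie flat and in line along the far wall. Pillow_b's foot spans x 253–473 and y 143–212, and pillow_a's right end is at x=249. The flange hovers square over its slot.

Run:
```python
from h import *
m=np.load('pics/hold5.npy',allow_pickle=True).item()
def B(u,v,z):
    p=ray(m,u*.7-.2,v*.7-.2,z)[:2]-np.array([.5158,.2532]); t=np.radians(38.9)
    return np.round([1e3*(p@[np.cos(t),np.sin(t)]),1e3*(p@[-np.sin(t),np.cos(t)])],1)
for n,q in dict(pbTL=(253,143,.024),pbTR=(474,143,.024),pbBR=(472,212,.024),pbBL=(253,212,.024),paTR=(249,142,.024),paBR=(248,212,.024),coupR=(190,296,.024),coupTop=(120,231,.024),rimTR=(518,108,.06)).items(): print(n,B(*q))
```

```text
pbTL [ 4.1 64.3]
pbTR [127.7  64.2]
pbBR [128.2  26.1]
pbBL [ 1.  26.2]
paTR [ 2.  64.8]
paBR [-1.9 26.2]
coupR [-41.6 -24.3]
coupTop [-77.9  15.2]
rimTR [142.1  77.8]
```

Request:
play_rows --plan '[{"jaw":36,"tx":0,"ty":-6.5,"tz":0,"yaw":0},{"jaw":36,"tx":0,"ty":-6.5,"tz":25,"yaw":0},{"jaw":36,"tx":0,"ty":-6.5,"tz":25,"yaw":0},{"jaw":36,"tx":0,"ty":-6.5,"tz":25,"yaw":0}]'

```text
clock: 19.1
ee_pos: [0.5945, 0.2915, 0.109]
ee_rot: [0.943, 0.333, -0.0, -0.0]
force: [0.3, -0.1, -7.0]
gripper_width: 0.0456
```

```bash
python3 -c "
from h import *
go(*box(86,-20.6),.0497,38.9)"
```

```text
t 19.1 pos [0.5945 0.2915 0.109 ] a0 38.95 j [ 0.4  -0.28] F [ 0.3 -0.1 -7. ] w 0.0456 
 MOVE t [ 0.8  1.  59.3] yaw 0.05
```

Request:
play_rows --plan '[{"jaw":36,"tx":1,"ty":1,"tz":20,"yaw":0},{"jaw":36,"tx":1,"ty":1,"tz":38,"yaw":0},{"jaw":36,"tx":1,"ty":1,"tz":48,"yaw":0},{"jaw":36,"tx":1,"ty":1,"tz":55,"yaw":0},{"jaw":36,"tx":1,"ty":1,"tz":57,"yaw":0},{"jaw":36,"tx":1,"ty":1,"tz":57,"yaw":0},{"jaw":36,"tx":1,"ty":1,"tz":57,"yaw":0}]'

```text
clock: 19.8
ee_pos: [0.5964, 0.2915, 0.0524]
ee_rot: [0.943, 0.333, 0.001, -0.0]
force: [0.3, -0.0, -6.9]
gripper_width: 0.0458
```

```bash
python3 -c "
from h import *
go(*box(86.5,-20.6),.0497,38.9)"
```

```text
t 19.8 pos [0.5964 0.2915 0.0524] a0 38.95 j [ 0.4  -0.28] F [ 0.3 -0.  -6.9] w 0.0458 
 MOVE t [-0.2 -0.2  2.7] yaw 0.05
```

Request:
play_rows --plan '[{"jaw":36,"tx":0,"ty":0,"tz":1.5,"yaw":0},{"jaw":36,"tx":0,"ty":0,"tz":2.5,"yaw":0},{"jaw":36,"tx":0,"ty":0,"tz":3,"yaw":0},{"jaw":36,"tx":0,"ty":0,"tz":3,"yaw":0}]'

```text
clock: 20.2
ee_pos: [0.5965, 0.2912, 0.0497]
ee_rot: [0.943, 0.333, 0.001, 0.0]
force: [-1.5, -3.8, 6.5]
gripper_width: 0.0453
```

```bash
python3 -c "
from h import *
go(*box(86.5,-20.6),.0497,38.9)"
```

```text
t 20.2 pos [0.5965 0.2912 0.0497] a0 38.95 j [ 0.4  -0.28] F [-1.5 -3.8  6.5] w 0.0453 
 MOVE t [-0.2 -0.5  0. ] yaw 0.05
```

Request:
play_rows --plan '[{"jaw":62,"tx":0,"ty":0,"tz":0,"yaw":0},{"jaw":62,"tx":0,"ty":0,"tz":0,"yaw":0},{"jaw":62,"tx":0,"ty":0,"tz":0,"yaw":0},{"jaw":62,"tx":0,"ty":0,"tz":-30,"yaw":0},{"jaw":62,"tx":0,"ty":0,"tz":-80,"yaw":0},{"jaw":62,"tx":0,"ty":0,"tz":-130,"yaw":0},{"jaw":62,"tx":0,"ty":0,"tz":-180,"yaw":0}]'

```text
clock: 20.9
ee_pos: [0.5955, 0.2911, 0.2301]
ee_rot: [0.943, 0.333, -0.001, 0.0]
force: [-0.1, 0.1, -0.3]
gripper_width: 0.062
```

```bash
python3 -c "
from h import *
go(.4357,-.343,.22,-20)"
```

```text
t 20.9 pos [0.5955 0.2911 0.2301] a0 38.95 j [ 0.4  -0.28] F [-0.1  0.1 -0.3] w 0.062 
 MOVE t [-522.9  392.7   10.5] yaw 58.95
```

Request:
play_rows --plan '[{"jaw":62,"tx":-523,"ty":393,"tz":5,"yaw":59},{"jaw":62,"tx":-523,"ty":393,"tz":5,"yaw":59},{"jaw":62,"tx":-523,"ty":393,"tz":5,"yaw":59},{"jaw":62,"tx":-523,"ty":393,"tz":5,"yaw":59},{"jaw":62,"tx":-523,"ty":393,"tz":5,"yaw":59},{"jaw":62,"tx":-523,"ty":393,"tz":5,"yaw":59},{"jaw":62,"tx":-523,"ty":393,"tz":5,"yaw":59},{"jaw":62,"tx":-523,"ty":393,"tz":5,"yaw":59},{"jaw":62,"tx":-523,"ty":393,"tz":5,"yaw":59},{"jaw":62,"tx":-523,"ty":393,"tz":5,"yaw":59}]'

```text
clock: 21.9
ee_pos: [0.4729, -0.1953, 0.2246]
ee_rot: [0.985, -0.174, -0.0, -0.0]
force: [1.2, 0.1, 0.4]
gripper_width: 0.0623
```

```bash
python3 -c "
from h import *
go(.4357,-.343,.12,-20)"
```

```text
t 21.9 pos [ 0.4729 -0.1953  0.2246] a0 -20.04 j [-0.46 -0.11] F [1.2 0.1 0.4] w 0.0623 
 MOVE t [ 15.7 151.6 104.5] yaw -0.04
```

Request:
play_rows --plan '[{"jaw":62,"tx":15,"ty":147,"tz":20,"yaw":0},{"jaw":62,"tx":15,"ty":147,"tz":40,"yaw":0},{"jaw":62,"tx":15,"ty":147,"tz":70,"yaw":0},{"jaw":62,"tx":15,"ty":147,"tz":105,"yaw":0},{"jaw":62,"tx":15,"ty":147,"tz":105,"yaw":0},{"jaw":62,"tx":15,"ty":147,"tz":105,"yaw":0},{"jaw":62,"tx":15,"ty":147,"tz":105,"yaw":0}]'

```text
clock: 22.6
ee_pos: [0.4388, -0.3365, 0.122]
ee_rot: [0.985, -0.174, 0.001, 0.001]
force: [-0.0, 0.5, 0.4]
gripper_width: 0.0619
```

```bash
python3 -c "
from h import *
go(.4357,-.343,.0455,-20)"
```

```text
t 22.6 pos [ 0.4388 -0.3365  0.122 ] a0 -19.99 j [-0.72 -0.37] F [-0.   0.5  0.4] w 0.0619 
 MOVE t [-0.9  7.1 76.5] yaw 0.01
```

Request:
play_rows --plan '[{"jaw":62,"tx":-1,"ty":7,"tz":10,"yaw":0},{"jaw":62,"tx":-1,"ty":7,"tz":30,"yaw":0},{"jaw":62,"tx":-1,"ty":7,"tz":30,"yaw":0},{"jaw":62,"tx":-1,"ty":7,"tz":30,"yaw":0},{"jaw":62,"tx":-1,"ty":7,"tz":30,"yaw":0}]'

```text
clock: 23.1
ee_pos: [0.4348, -0.3433, 0.0908]
ee_rot: [0.985, -0.174, 0.001, 0.0]
force: [-0.1, 1.2, 0.2]
gripper_width: 0.0624
```

```bash
python3 -c "
from h import *
go(.4357,-.343,.046,-20)"
```

```text
t 23.1 pos [ 0.4348 -0.3433  0.0908] a0 -20.03 j [-0.73 -0.38] F [-0.1  1.2  0.2] w 0.0624 
 MOVE t [ 0.7 -0.6 44.8] yaw -0.03
```

Request:
play_rows --plan '[{"jaw":62,"tx":0.5,"ty":-0.5,"tz":25,"yaw":0},{"jaw":62,"tx":0.5,"ty":-0.5,"tz":40,"yaw":0},{"jaw":62,"tx":0.5,"ty":-0.5,"tz":44.5,"yaw":0},{"jaw":62,"tx":0.5,"ty":-0.5,"tz":44.5,"yaw":0},{"jaw":62,"tx":0.5,"ty":-0.5,"tz":44.5,"yaw":0},{"jaw":32,"tx":0.5,"ty":-0.5,"tz":44.5,"yaw":0},{"jaw":32,"tx":0.5,"ty":-0.5,"tz":44.5,"yaw":0},{"jaw":32,"tx":0.5,"ty":-0.5,"tz":44.5,"yaw":0},{"jaw":32,"tx":0.5,"ty":-0.5,"tz":44.5,"yaw":0},{"jaw":32,"tx":0.5,"ty":-0.5,"tz":44.5,"yaw":0}]'

```text
clock: 24.1
ee_pos: [0.4351, -0.3429, 0.0454]
ee_rot: [0.985, -0.174, 0.0, 0.0]
force: [0.0, 0.8, 2.0]
gripper_width: 0.0416
```

```bash
python3 -c "
from h import *
m,im=shot('wrist','hold6')
cv2.imwrite('pics/hold6_v.png',cv2.resize(im[160:370,140:420,::-1],(800,600),interpolation=cv2.INTER_CUBIC))
go(.4357,-.343,.046,-20)"
```

```text
t 24.15 pos [ 0.4351 -0.3429  0.0454] a0 -20.05 j [-0.73 -0.38] F [-0.6 -0.1  3.4] w 0.0417 
 MOVE t [ 0.6 -0.1 -0.6] yaw -0.05
```

View pics/hold6_v.png

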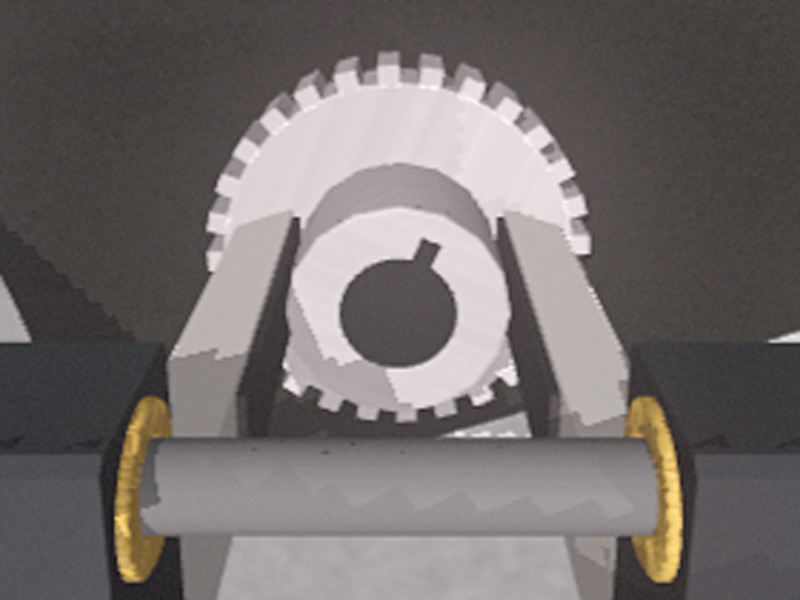

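```bash
python3 -c "
from h import *
rel('hold6',[(398,66,.019),(398,412,.019),(398,313,.048)],[.4351,-.3429,.0454],-20.05)"
```

```text
[ -0.4 -40.1  26.4]
[-0.4 39.  26.4]
[-0.4  0.2 -2.6]
```

Request:
play_rows --plan '[{"jaw":32,"tx":0,"ty":0,"tz":-20,"yaw":0},{"jaw":32,"tx":0,"ty":0,"tz":-60,"yaw":0},{"jaw":32,"tx":0,"ty":0,"tz":-110,"yaw":0},{"jaw":32,"tx":0,"ty":0,"tz":-160,"yaw":0},{"jaw":32,"tx":0,"ty":0,"tz":-195,"yaw":0}]'

```text
clock: 24.65
ee_pos: [0.4349, -0.3427, 0.2427]
ee_rot: [0.985, -0.174, 0.0, 0.0]
force: [1.0, -0.2, -8.3]
gripper_width: 0.0419
```

```bash
python3 -c "
from h import *
go(*box(-1.5,-20),.24,38.9)"
```

```text
t 24.65 pos [ 0.4349 -0.3427  0.2427] a0 -20.05 j [-0.73 -0.38] F [ 1.  -0.2 -8.3] w 0.0419 
 MOVE t [-111.9 -575.9    2.4] yaw -58.95
```

Request:
play_rows --plan '[{"jaw":32,"tx":-112,"ty":-576,"tz":0,"yaw":-59},{"jaw":32,"tx":-112,"ty":-576,"tz":0,"yaw":-59},{"jaw":32,"tx":-112,"ty":-576,"tz":0,"yaw":-59},{"jaw":32,"tx":-112,"ty":-576,"tz":0,"yaw":-59},{"jaw":32,"tx":-112,"ty":-576,"tz":0,"yaw":-59},{"jaw":32,"tx":-112,"ty":-576,"tz":0,"yaw":-59},{"jaw":32,"tx":-112,"ty":-576,"tz":0,"yaw":-59},{"jaw":32,"tx":-112,"ty":-576,"tz":0,"yaw":-59},{"jaw":32,"tx":-112,"ty":-576,"tz":0,"yaw":-59},{"jaw":32,"tx":-112,"ty":-576,"tz":0,"yaw":-59}]'

```text
clock: 25.65
ee_pos: [0.513, 0.153, 0.2391]
ee_rot: [0.943, 0.333, -0.001, -0.0]
force: [2.0, -0.2, -7.5]
gripper_width: 0.0416
```

```bash
python3 -c "
from h import *
go(*box(-1.5,-20),.13,38.9)"
```

```text
t 25.65 pos [0.513  0.153  0.2391] a0 38.96 j [ 0.22 -0.46] F [ 2.  -0.2 -7.5] w 0.0416 
 MOVE t [ 63.9 -56.  109.1] yaw 0.06
```

Request:
play_rows --plan '[{"jaw":32,"tx":61,"ty":-52,"tz":10,"yaw":0},{"jaw":32,"tx":61,"ty":-52,"tz":30,"yaw":0},{"jaw":32,"tx":61,"ty":-52,"tz":60,"yaw":0},{"jaw":32,"tx":61,"ty":-52,"tz":100,"yaw":0},{"jaw":32,"tx":61,"ty":-52,"tz":105,"yaw":0},{"jaw":32,"tx":61,"ty":-52,"tz":105,"yaw":0},{"jaw":32,"tx":61,"ty":-52,"tz":105,"yaw":0},{"jaw":32,"tx":61,"ty":-52,"tz":105,"yaw":0}]'

```text
clock: 26.45
ee_pos: [0.5291, 0.2299, 0.1372]
ee_rot: [0.943, 0.333, 0.001, -0.0]
force: [-0.4, 0.4, -7.5]
gripper_width: 0.0419
```

```bash
python3 -c "
from h import *
m,im=shot('wrist','hold7')
cv2.imwrite('pics/hold7_v.png',cv2.resize(im[:,:,::-1],(800,600),interpolation=cv2.INTER_CUBIC))
go(*box(-1.5,-20),.0524,38.9)"
```

```text
t 26.5 pos [0.529  0.2299 0.1369] a0 38.94 j [ 0.35 -0.33] F [-0.  -0.1 -7.5] w 0.0415 
 MOVE t [ 2.7 -6.5 84.5] yaw 0.04
```

View pics/hold7_v.png

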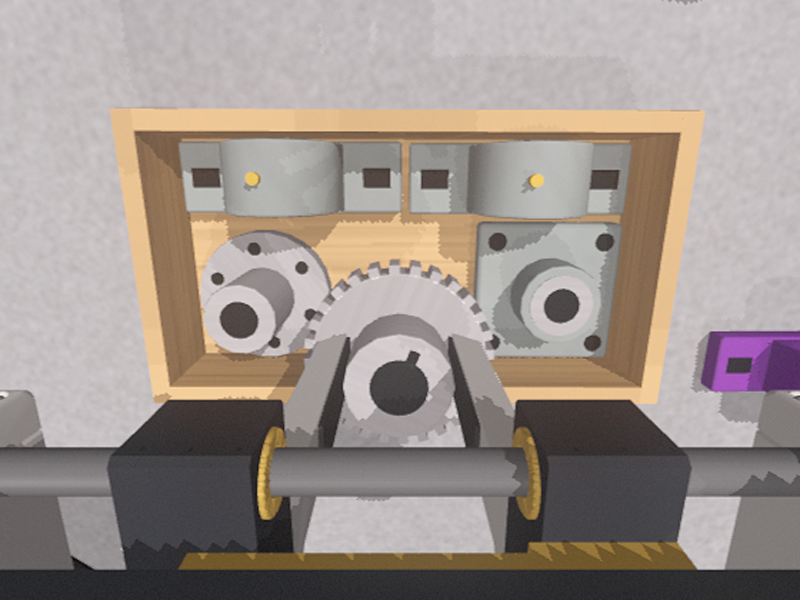

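Four parts sit flat in the box and the gear hovers over its gap. The coupling's right edge is at about (329,292) and the flange's left edge runs about (477,223)–(478,356).

Run:
```python
from h import *
m=np.load('pics/hold7.npy',allow_pickle=True).item()
def B(u,v,z):
    p=ray(m,u*.7-.2,v*.7-.2,z)[:2]-np.array([.5158,.2532]); t=np.radians(38.9)
    return np.round([1e3*(p@[np.cos(t),np.sin(t)]),1e3*(p@[-np.sin(t),np.cos(t)])],1)
for n,q in dict(coupR=(329,292,.024),coupL=(202,292,.024),flTL=(477,223,.024),flTR=(621,223,.024),flBR=(608,357,.024),paBL=(188,211,.024),paBR=(402,212,.024),pbBL=(410,212,.024),pbBR=(622,213,.024),fleft=(477,290,.024)).items(): print(n,B(*q))
```

```text
coupR [-47.1 -21.6]
coupL [-124.7  -21.6]
flTL [41.6 20.4]
flTR [126.3  20.4]
flBR [128.9 -64.4]
paBL [-127.4   27.3]
paBR [-2.6 26.7]
pbBL [ 2.1 26.7]
pbBR [126.2  26.2]
fleft [ 43.4 -20.3]
```

Request:
play_rows --plan '[{"jaw":32,"tx":2.5,"ty":-6.5,"tz":0,"yaw":0},{"jaw":32,"tx":2.5,"ty":-6.5,"tz":25,"yaw":0},{"jaw":32,"tx":2.5,"ty":-6.5,"tz":25,"yaw":0},{"jaw":32,"tx":2.5,"ty":-6.5,"tz":25,"yaw":0}]'

```text
clock: 26.9
ee_pos: [0.5261, 0.2366, 0.1106]
ee_rot: [0.943, 0.333, -0.0, -0.0]
force: [0.3, 0.0, -7.9]
gripper_width: 0.0415
```

```bash
python3 -c "
from h import *
go(*box(-1.5,-20),.0524,38.9)"
```

```text
t 26.9 pos [0.5261 0.2366 0.1106] a0 38.96 j [ 0.36 -0.32] F [ 0.3  0.  -7.9] w 0.0415 
 MOVE t [ 0.9  0.6 58.2] yaw 0.06
```

Request:
play_rows --plan '[{"jaw":32,"tx":1,"ty":0.5,"tz":20,"yaw":0},{"jaw":32,"tx":1,"ty":0.5,"tz":38,"yaw":0},{"jaw":32,"tx":1,"ty":0.5,"tz":48,"yaw":0},{"jaw":32,"tx":1,"ty":0.5,"tz":54,"yaw":0},{"jaw":32,"tx":1,"ty":0.5,"tz":56,"yaw":0},{"jaw":32,"tx":1,"ty":0.5,"tz":56,"yaw":0},{"jaw":32,"tx":1,"ty":0.5,"tz":56,"yaw":0}]'

```text
clock: 27.6
ee_pos: [0.5276, 0.2368, 0.055]
ee_rot: [0.943, 0.333, 0.001, -0.0]
force: [0.7, 0.6, -7.3]
gripper_width: 0.0416
```

```bash
python3 -c "
from h import *
go(*box(-1.5,-20),.0524,38.9)"
```

```text
t 27.6 pos [0.5276 0.2368 0.055 ] a0 38.95 j [ 0.36 -0.32] F [ 0.7  0.6 -7.3] w 0.0416 
 MOVE t [-0.4 -0.2  2.6] yaw 0.05
```

Request:
play_rows --plan '[{"jaw":32,"tx":0,"ty":0,"tz":1.5,"yaw":0},{"jaw":32,"tx":0,"ty":0,"tz":2.5,"yaw":0},{"jaw":32,"tx":0,"ty":0,"tz":3,"yaw":0},{"jaw":32,"tx":0,"ty":0,"tz":3,"yaw":0}]'

```text
clock: 28.0
ee_pos: [0.5281, 0.2366, 0.0524]
ee_rot: [0.943, 0.333, 0.001, 0.0]
force: [1.0, -3.3, 5.2]
gripper_width: 0.0417
```

```bash
python3 -c "
from h import *
go(*box(-1.5,-20),.0524,38.9)"
```

```text
t 28.0 pos [0.5281 0.2366 0.0524] a0 38.94 j [ 0.36 -0.32] F [ 1.  -3.3  5.2] w 0.0417 
 MOVE t [-0.7 -0.7 -0. ] yaw 0.04
```

Request:
play_rows --plan '[{"jaw":60,"tx":0,"ty":0,"tz":0,"yaw":0},{"jaw":60,"tx":0,"ty":0,"tz":0,"yaw":0},{"jaw":60,"tx":0,"ty":0,"tz":0,"yaw":0},{"jaw":60,"tx":0,"ty":0,"tz":-30,"yaw":0},{"jaw":60,"tx":0,"ty":0,"tz":-80,"yaw":0},{"jaw":60,"tx":0,"ty":0,"tz":-130,"yaw":0},{"jaw":60,"tx":0,"ty":30,"tz":-170,"yaw":0},{"jaw":60,"tx":0,"ty":55,"tz":-180,"yaw":0},{"jaw":60,"tx":0,"ty":55,"tz":-180,"yaw":0},{"jaw":60,"tx":0,"ty":55,"tz":-180,"yaw":0}]'

```text
clock: 29.0
ee_pos: [0.5616, 0.1939, 0.2305]
ee_rot: [0.943, 0.333, -0.0, -0.0]
force: [0.3, 0.8, -0.6]
gripper_width: 0.06
```

```bash
python3 -c "
from h import *
robot.read_camera('wrist');robot.read_camera('wrist')
m,im=shot('wrist','fin')
cv2.imwrite('pics/fin_v.png',cv2.resize(im[:315,60:480,::-1],(800,600),interpolation=cv2.INTER_CUBIC))
m,im=shot('top','fintop'); a=cv2.imread('pics/top0_raw.png')
cv2.imwrite('pics/fintop_v.png',im[:,:,::-1])
m,im2=shot('scene','finsc')
print(robot.state())"
```

```text
{'clock': 29.25, 'joint_pos': array([ 2.71877710e-01,  3.99201204e-01,  1.38764040e+00,  7.81005112e-05,
        1.35589194e+00, -4.08877376e-01]), 'joint_vel': array([-0.00290753, -0.00139947, -0.00723724, -0.00032918, -0.00040103,
       -0.00013413]), 'tau': array([-1.07692543e-01, -5.91383672e+01, -3.55905712e+01,  6.08285191e-02,
        4.15033253e-02,  8.77719722e-03]), 'ee_pos': array([0.56131525, 0.19449897, 0.23053196]), 'ee_rot': array([ 9.42631326e-01,  3.33835074e-01, -5.66494745e-04, -7.71024939e-05]), 'force': array([-0.37738057,  0.36719774, -0.2581496 ]), 'torque': array([-0.01675055, -0.15967949, -0.03551041]), 'gripper_width': 0.05947795816656202}
```

View pics/fin_v.png

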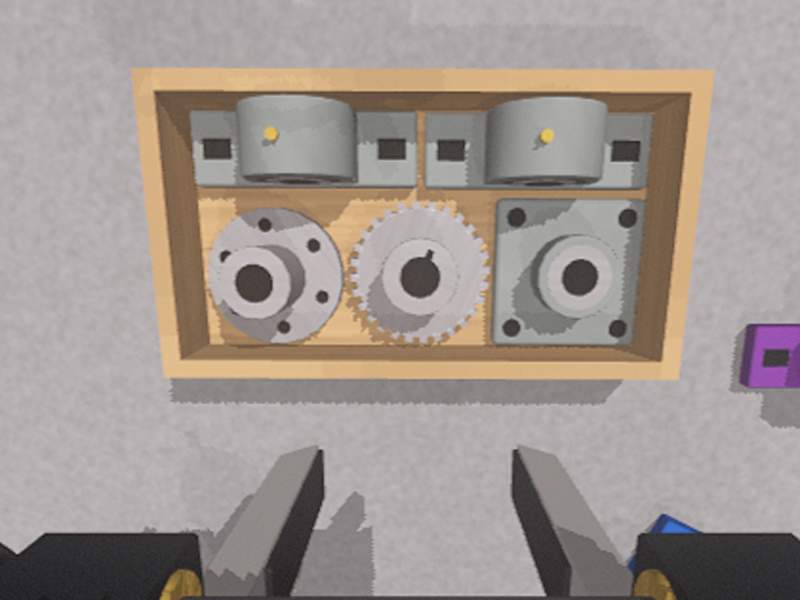

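The final view shows all five parts flat and separate: pillows at (304,150) and (540,150), coupling (276,275), gear (420,272) and flange (567,270). I'll check the bystanders by image difference, then hand in.

```bash
python3 -c "
from h import *
import cv2
def al(f): return cv2.imread(f,0)
s0,s1=al('pics/scene0_raw.png'),al('pics/finsc.png'); t0,t1=al('pics/top0_raw.png'),al('pics/fintop.png')
for n,a,b,(x0,y0,x1,y1) in [('spanner sc',s0,s1,(370,345,455,420)),('tin sc',s0,s1,(250,305,297,352)),('oiler sc',s0,s1,(343,245,377,318)),('tin top',t0,t1,(500,300,552,345)),('spanner top',t0,t1,(425,170,460,262))]:
    c=[int(.7*q) for q in(x0,y0,x1,y1)]; p=a[c[1]:c[3],c[0]:c[2]]
    r=cv2.matchTemplate(b[c[1]-8:c[3]+8,c[0]-8:c[2]+8],p,cv2.TM_CCOEFF_NORMED); _,v,_,l=cv2.minMaxLoc(r); print(n,round(v,3),l[0]-8,l[1]-8)
"
```

```text
spanner sc 0.994 0 0
tin sc 0.855 -1 1
oiler sc 0.81 0 0
tin top 0.95 0 0
spanner top 0.989 0 0
```

```bash
python3 -c "
from bench import robot
print(robot.close_job(), robot.state()['clock'])"
```

```text
the job is handed in; nothing more can be done
the job is handed in; nothing more can be done
```

The shaft-drive kit is packed and the job is handed in; the clock read about 29.4 s of the 72 s allowed. I re-seated pillow_b against the long wall opposite the coupling and put pillow_a in line with it. The flange then went into the corner beyond the coupling, and the gear between those two.

**Placing:** Each part was lowered until the floor pushed back (2.5–6.5 N upward), with the gripper at the height worked out for that part, before the jaws opened.

**Final wrist picture:** All five parts lie base down with visible gaps between them, and none is propped on another part or on the rim. Earlier measurements put the pillow feet about 4 mm apart. They gave the gear about 90 mm of room for its 82 mm.

**Bystanders:** Matching before and after pictures showed no shift for the spanner (both cameras), the oiler (scene camera) or the tin (top camera). The scene camera suggested a 1-pixel shift of the tin at a weaker match (0.86), probably from changed shadows. The oiler match was also weaker (0.81). I could not look at the final scene picture because the 12-picture limit was used up.

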